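# Find the rocking lid on the incubation block and hold it home

## Task

Four identical lids cover the wells of the aluminium incubation block, and one of them is not down on its well: a springy pad under its middle holds it up, so it rocks. Press the lids near their edges to find the one that rocks, then press that lid at its middle, level and fully down onto its well, and finish while still holding it down with the fingertips, so that a technician can clip it. Do not lift any lid, and leave the bottles, glassware and other things where they stand.

Things in the scene. Friction and masses are not known exactly. Their poses are not given: they have to be found in the camera images.
- block: low aluminium block 270 x 270 mm, 40 mm high, fixed to the bench; origin under its centre, z up. The four lids stand on it in a square, centres 130 mm apart, each 65 mm from the block's centre along its x and y
- lid_a: one of four identical loose grey plastic lids, 86 mm across, 0.13 kg +-30 %, black knob 18 mm across in the middle of its flat top. Origin: centre of its underside, z up; flat top 15 mm above the origin, knob top 27 mm above. Any lid may be the loose one; unpressed it lies level like the rest. This one sits at block x +65 mm, y +65 mm.
- lid_b: one of four identical loose grey plastic lids, 86 mm across, 0.13 kg +-30 %, black knob 18 mm across in the middle of its flat top. Origin: centre of its underside, z up; flat top 15 mm above the origin, knob top 27 mm above. Any lid may be the loose one; unpressed it lies level like the rest. This one sits at block x +65 mm, y -65 mm.
- lid_c: one of four identical loose grey plastic lids, 86 mm across, 0.13 kg +-30 %, black knob 18 mm across in the middle of its flat top. Origin: centre of its underside, z up; flat top 15 mm above the origin, knob top 27 mm above. Any lid may be the loose one; unpressed it lies level like the rest. This one sits at block x -65 mm, y +65 mm.
- lid_d: one of four identical loose grey plastic lids, 86 mm across, 0.13 kg +-30 %, black knob 18 mm across in the middle of its flat top. Origin: centre of its underside, z up; flat top 15 mm above the origin, knob top 27 mm above. Any lid may be the loose one; unpressed it lies level like the rest. This one sits at block x -65 mm, y -65 mm.
- block_top (a point): centre of the block's top. The wells are steel collars; a rim 33 to 40 mm from the lid's centre carries the lid, whose 62 mm plug, 10 mm deep, sits inside with 2 mm side play and whose skirt hides the rim. Wells differ in height by up to 5 mm, so a lid's height does not tell whether it is seated
- follower (a joint): travel in m of the springy pad, 10 mm across, under the loose lid (it does not tell which): 0 = up, lid 6 mm above its rim; 0.006 = lid fully down. Needs 6 N to move, 8.4 N at the bottom; springs back. Pressed with 1 to 6 N about 33 mm from its middle, the loose lid tips about 0.17 rad and sinks about 3 mm; seated lids stay level and do not give
- vial: small capped amber vial, 22 mm across, 45 mm tall, standing in the middle of the block between the lids; origin under its base
- amber_bottle: amber glass bottle, 72 mm across, 160 mm tall, left of the block; origin under its base
- sample_1: clear sample bottle, 64 mm across, 170 mm tall, right of the block; origin under its base
- sample_2: clear sample bottle, 64 mm across, 170 mm tall, right of the block; origin under its base
- beaker: open glass beaker, 70 mm across, 85 mm tall, left of the block; origin under its base
- spatula: steel lab spatula 180 mm long lying right of the block; origin at its middle
- dish: white ceramic dish, 80 mm across, 18 mm high, left of the block; origin under its base
Not all that is in view belongs to the job. What is shaped like the lid_c but brown or orange is not meant. What is shaped like the lid_b but blue is not meant.

How it is judged:
By the outcome, as a careful person would: the job done as asked, in the order asked, and still so for the second after the job is handed in, while the arm keeps its last pose, push and grip.
It also fails if it takes over 64 s, if anything falls off the work surface, if the arm or the gripper's body presses on something with over 40 N, if the wrist force passes 120 N, or if a joint passes its speed limit or range.

## Robot

A 6-joint arm with a two-finger parallel gripper is mounted at the origin on the work surface. World frame = base frame: x ahead of the robot, y to its left, z up, the work surface at z = 0. Lengths are in m, angles in rad, forces in N, time in s.
With the tool pointing down it reaches from about 0.35 to 0.775 m from the base axis. Payload 7.3 kg.
Tool frame: the origin (TCP) lies at the very end of the fingers, on their centre line; the grasp point (between the pads) lies 19 mm behind it (arm.grip_depth is the distance from the TCP to the grasp point, in m); z points along the fingers, y is the line along which they close (so a half turn about z gives the same grasp; the last joint's range is limited). The gripper opens to 92 mm and grips with 3 to 60 N. Pads are 19 mm wide; open, the fingers measure 130 mm over their backs; the gripper's body (75 mm by 190 mm) begins 47 mm behind the grasp point.
Start: joints at [-1.493, 0.342, 1.524, -0, 1.275, -0.146], TCP at [0.117, -0.512, 0.227] pointing down, gripper open.
Joint ranges: [-2.53, 2.53], [-0.77, 2.02], [0.04, 2.7], [-1, 4.14], [0.28, 2.66], [-3.11, 3.11]. Speed limits (rad/s): [2.57, 2.57, 3.14, 3.14, 3.14, 3.14].

## Interface

Orientations are given as a unit quaternion [w, x, y, z].
In Python, from rig import arm, imaging, hand_in gives the robot as it stands.
- The arm moves only by the tool send_rows, never from a script. Its argument "plan" is a list of rows, each an object with "xyz": the shift along the tool's x, y, z in m, a list of three; "turn": the turn about the tool's z in rad. A call has 1 to 10 rows; each row shifts and turns the commanded pose from where the row before left it, along the tool's axes as they then stand; what a row does not reach is not made up. A row lasts 1/12 s, in which the tool goes at most 41.7 mm and 7.16 degrees, less where a joint would pass 70% of its speed; a pose out of reach is approached as far as the arm can. A call with a gripper value outside its range is refused whole. "grip" is the opening in per cent of the stroke, from 0 (shut) to 100 (fully open), set as the call begins (left out, the last holds). The fingers move at their own pace and stop on an object; the grip force is fixed at half the most. Time passes only in rows, so rows that do not move let the fingers close. It gives the time, the measured TCP pose, the force, the opening and the grip force at its end, in the units of the state.
- arm.observe(): the state, without advancing time (a new reading comes with each control period).
- imaging.grab_frame(name): name is "scene" or "top" or "wrist"; returns (picture, depth): 420x560x3 uint8, blue, green, red; 420x560 float32, m along the optical axis (not along the pixel's ray), 0 where there is no reading.
- imaging.get_calibration(name): a dict with "fx", "fy", "cx", "cy" (pixels), "extrinsics" (4x4, takes a point from world to camera coordinates); the wrist camera has in their place "mount" (4x4, takes a point from camera to tool coordinates, whose origin is the TCP and whose axes are the flange's). Camera axes: x right, y down, z forward; pixel columns grow to the right and rows downward; lengths in m; the calibration is good to about 2 mm. A picture is of the moment at which its call begins: read the wrist's pose just before it. get_calibration takes no time and is no camera call.
- hand_in(): hands the job in; it is judged then, once.
The state is a dict: "time_s": time; "qpos": joint angles; "joint_velocities": joint speeds; "tau": joint torques, N m; "eef_pos": TCP position; "eef_rot": TCP orientation; "force": force on the tool from outside, world axes, zero at the start; "moment": the same for the moment, N m; "width": opening from 0.0 (shut) to 1.0 (fully open); "gripper_force": force on a finger pad.
Only numpy, scipy, OpenCV 4.12 (cv2) and the standard library are available. Lean on these libraries where they do the work, as an engineer would, in place of code of your own. Each camera call takes 0.05 s, during which the arm holds its last target. There are 200 camera calls.

## Working session

There is one attempt and no reset: what is moved stays moved. The work goes in short steps, Python scripts to look and compute and a tool call to move; the robot and the scene stay as the last step left them, time stands still between calls to the robot, and variables do not carry over. Pictures are saved under pics/ and viewed, at most 10 in all, crops included, and the job is handed in when it is done.

Besides the shell and the picture viewer there is one more tool, called after "Call:" in YAML: its name, and indented under it one key for each argument. send_rows: Moves the arm, as the interface text tells. Its arguments: {"type":"object","properties":{"plan":{"type":"array","items":{"type":"object","properties":{"xyz":{"type":"array","items":{"type":"number"}},"turn":{"type":"number"}}}},"grip":{"type":"number"}},"required":["plan"]}

```bash
mkdir -p pics; python3 - <<'E'
from rig import arm, imaging
import cv2,numpy as np
s=arm.observe();print({k:np.round(v,3) for k,v in s.items()})
for n in ("top","scene"):
    p,d=imaging.grab_frame(n);cv2.imwrite(f"pics/{n}.png",p);np.savez(f"{n}.npz",p=p,d=d)
    c=imaging.get_calibration(n);print(n,c)
print(imaging.get_calibration("wrist"))
E
```

```text
{'time_s': np.float64(0.0), 'qpos': array([-1.493,  0.343,  1.525,  0.   ,  1.275, -0.146]), 'joint_velocities': array([-0.002,  0.   , -0.001, -0.001,  0.001,  0.001]), 'tau': array([ 1.0000e-03, -4.3124e+01, -2.4421e+01,  7.2000e-02,  5.6000e-02,
       -0.0000e+00]), 'eef_pos': array([ 0.117, -0.511,  0.226]), 'eef_rot': array([-0.001,  0.994,  0.112,  0.   ]), 'force': array([-0.426,  0.958, -0.285]), 'moment': array([-0.04 ,  0.014,  0.026]), 'gripper_force': np.float64(0.0), 'width': np.float64(1.001)}
top {'fx': 427.06580017067046, 'fy': 427.06580017067046, 'cx': 273.63294821932953, 'cy': 210.4394798154737, 'extrinsics': array([[ 2.48605886e-02, -9.99676782e-01,  5.31813205e-03,
        -2.66382156e-02],
       [-9.86017818e-01, -2.53970523e-02, -1.64693209e-01,
         4.88591326e-01],
       [ 1.64775042e-01, -1.14940285e-03, -9.86330505e-01,
         1.29083305e+00],
       [ 0.00000000e+00,  0.00000000e+00,  0.00000000e+00,
         1.00000000e+00]])}
scene {'fx': 440.1677242475328, 'fy': 440.1677242475328, 'cx': 277.25956880562507, 'cy': 213.38382816244928, 'extrinsics': array([[ 0.33449936,  0.94239037, -0.00325052, -0.16140931],
       [ 0.61433488, -0.2206698 , -0.75756023, -0.26113859],
       [-0.71463475,  0.25140651, -0.65275718,  1.51847114],
       [ 0.        ,  0.        ,  0.        ,  1.        ]])}
{'fx': 341.4712439638761, 'fy': 341.4712439638761, 'cx': 274.8889353186608, 'cy': 212.46271620520258, 'mount': array([[ 5.27449139e-04, -9.53647814e-01, -3.00924524e-01,
         8.26705248e-02],
       [ 9.99999833e-01,  5.73682947e-04, -6.52736360e-05,
        -1.05720743e-03],
       [ 2.34883328e-04, -3.00924439e-01,  9.53647957e-01,
        -1.58160188e-01],
       [ 0.00000000e+00,  0.00000000e+00,  0.00000000e+00,
         1.00000000e+00]])}
```

View pics/top.png

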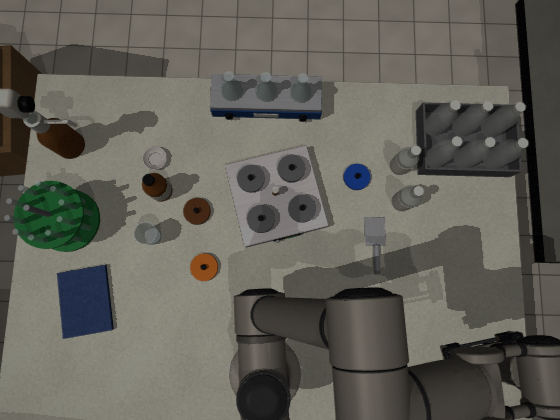

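View pics/scene.png

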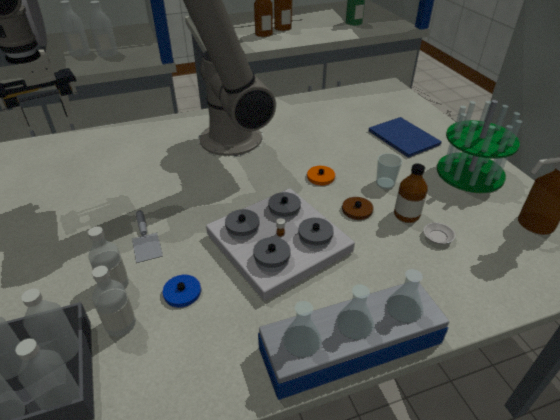

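The grey lids are at top-view pixels (251,177), (292,167), (302,207) and (262,218) on the block. The brown (197,211), orange (204,267) and blue (357,177) ones lie off it and are decoys. The vial is at (277,189).

```bash
cat > h.py <<'E'
import numpy as np,cv2
from rig import arm,imaging
def cloud(c,d,E):
    v,u=np.mgrid[0:d.shape[0],0:d.shape[1]]
    P=np.stack([(u-c['cx'])/c['fx']*d,(v-c['cy'])/c['fy']*d,d],-1)
    T=np.linalg.inv(E);return P@T[:3,:3].T+T[:3,3]
E
python3 - <<'E'
from h import *
z=np.load('top.npz');p,d=z['p'],z['d'];c=imaging.get_calibration('top');W=cloud(c,d,c['extrinsics'])
C=[]
g=p.max(2).astype(int);sat=g-p.min(2)
for u,v in [(251,177),(292,167),(302,207),(262,218)]:
    m=np.zeros(g.shape,np.uint8);cv2.circle(m,(u,v),20,1,-1)
    q=W[(m>0)&(W[...,2]>.06)&(W[...,2]<.1)]
    zt=np.median(q[:,2]);t=q[abs(q[:,2]-zt)<.006][:,:2].astype(np.float32)
    (cx,cy),r=cv2.minEnclosingCircle(t)
    k=(m>0)&(g<45)&(np.hypot(*(np.indices(g.shape)-np.array([v,u])[:,None,None]))<9)
    print((u,v),'top z',zt.round(4),'circ',np.round((cx,cy,r),4),'knob',np.median(W[k],0).round(4),k.sum(),'maxz',q[:,2].max().round(4))
    C.append((cx,cy))
C=np.array(C);print('centre',C.mean(0),'sides',[np.linalg.norm(C[i]-C[i-1]).round(4) for i in range(4)],'angles',[np.degrees(np.arctan2(*(C[i]-C[i-1])[::-1])).round(2) for i in range(4)])
vm=W[180:200,267:288].reshape(-1,3);vm=vm[vm[:,2]>.075];print('vial',vm.mean(0),vm.max(0))
top=(W[...,2]>.03)&(W[...,2]<.045);top[:, :220]=0;top[:,340:]=0;top[:140]=0;top[250:]=0
print('block',cv2.minAreaRect(W[top][:,:2].astype(np.float32)))
b=p[130:260,210:350];cv2.imwrite('pics/crop.png',cv2.resize(b,None,fx=4,fy=4,interpolation=cv2.INTER_CUBIC))
E
```

```text
(251, 177) top z 0.0681 circ [0.5845 0.0611 0.0434] knob [0.587  0.0577 0.0776] 39 maxz 0.0848
(292, 167) top z 0.0726 circ [ 0.6195 -0.0645  0.0429] knob [ 0.6197 -0.0671  0.0826] 38 maxz 0.0866
(302, 207) top z 0.0697 circ [ 0.4952 -0.0994  0.0431] knob [ 0.4954 -0.1004  0.0803] 39 maxz 0.0865
(262, 218) top z 0.0664 circ [0.4598 0.026  0.043 ] knob [0.4612 0.0231 0.076 ] 43 maxz 0.0833
centre [ 0.53974047 -0.01920255] sides [np.float64(0.1295), np.float64(0.1304), np.float64(0.1292), np.float64(0.1303)] angles [np.float64(15.74), np.float64(-74.41), np.float64(-164.29), np.float64(105.74)]
vial [ 0.54650897 -0.01668578  0.08495507] [ 0.55745401 -0.00752565  0.0954289 ]
block ((0.5364604592323303, -0.020549654960632324), (0.2777787148952484, 0.27048158645629883), 15.6146240234375)
```

View pics/crop.png

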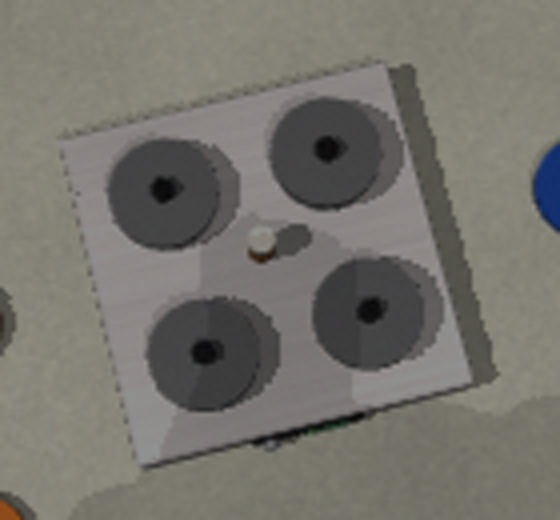

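The enlarged crop confirms four grey lids with black knobs on the block and the vial between them. I'll close the fingers and move to the near-right lid's outer edge.

Call:
send_rows:
  grip: 0
  plan:
    - {"xyz":[0.0213,-0.0158,0]}
    - {"xyz":[0.0213,-0.0158,0]}
    - {"xyz":[0.0213,-0.0158,0]}
    - {"xyz":[0.0213,-0.0158,0]}
    - {"xyz":[0.0213,-0.0158,0]}
    - {"xyz":[0.0213,-0.0158,0]}
    - {"xyz":[0.0213,-0.0158,0]}
    - {"xyz":[0.0213,-0.0158,0]}
    - {"xyz":[0.0213,-0.0158,0]}
    - {"xyz":[0.0213,-0.0158,0]}

```text
schema error: expected keys xyz, turn
```

Call:
send_rows:
  plan:
    - {"xyz":[0.0213,-0.0158,0]}
    - {"xyz":[0.0213,-0.0158,0]}
    - {"xyz":[0.0213,-0.0158,0]}
    - {"xyz":[0.0213,-0.0158,0]}
    - {"xyz":[0.0213,-0.0158,0]}
    - {"xyz":[0.0213,-0.0158,0]}
    - {"xyz":[0.0213,-0.0158,0]}
    - {"xyz":[0.0213,-0.0158,0]}
    - {"xyz":[0.0213,-0.0158,0]}
    - {"xyz":[0.0213,-0.0158,0],"turn":-0.05}

```text
schema error: expected keys xyz, turn
```

```bash
cat >> h.py <<'E'
from scipy.spatial.transform import Rotation as R
def to(x,y,z):
    s=arm.observe();r=R.from_quat(np.roll(s['eef_rot'],-1))
    print('to',(x,y,z),'tool',r.inv().apply(np.array([x,y,z])-s['eef_pos']).round(4),'yaw',np.degrees(np.arctan2(r.as_matrix()[1,0],r.as_matrix()[0,0])).round(2))
E
python3 - <<'E'
from h import *
s=arm.observe();print(s['eef_pos'],s['force'],s['time_s'],s['width'])
p,d=imaging.grab_frame('wrist')
c=imaging.get_calibration('wrist');T=np.eye(4);T[:3,:3]=R.from_quat(np.roll(s['eef_rot'],-1)).as_matrix();T[:3,3]=s['eef_pos']
W=cloud(c,d,np.linalg.inv(T@c['mount']))
for n,(x,y) in dict(P1=(.585,.061),P2=(.6195,-.065),P3=(.495,-.1),P4=(.46,.025)).items():
    r=np.hypot(W[...,0]-x,W[...,1]-y);m=(r<.055)&(W[...,2]>.06)&(W[...,2]<.1)
    if m.sum()<50: print(n,'few');continue
    zt=np.median(W[m][:,2]);k=(r<.02)&(W[...,2]>zt+.008)&m
    t=W[m&(abs(W[...,2]-zt)<.004)][:,:2].astype(np.float32)
    print(n,m.sum(),zt.round(4),np.round(sum(cv2.minEnclosingCircle(t)[:1],()),4),cv2.minEnclosingCircle(t)[1],'knob',W[k].mean(0).round(4),W[k].max(0).round(4))
to(.463,-.109,.080)
cv2.imwrite('pics/w1.png',p)
E
```

```text
[ 0.11651071 -0.51152458  0.22611844] [ 0.61398687 -0.31050441  0.23109493] 0.1 0.9988773770802858
P1 few
P2 few
P3 few
P4 few
to (0.463, -0.109, 0.08) tool [ 0.4272 -0.3155  0.1466] yaw 12.82
```

Every row needs "turn" as well.

Call:
send_rows:
  grip: 0
  plan:
    - {"xyz":[0.0213,-0.0158,0],"turn":0}
    - {"xyz":[0.0213,-0.0158,0],"turn":0}
    - {"xyz":[0.0213,-0.0158,0],"turn":0}
    - {"xyz":[0.0213,-0.0158,0],"turn":0}
    - {"xyz":[0.0213,-0.0158,0],"turn":0}
    - {"xyz":[0.0213,-0.0158,0],"turn":0}
    - {"xyz":[0.0213,-0.0158,0],"turn":0}
    - {"xyz":[0.0213,-0.0158,0],"turn":0}
    - {"xyz":[0.0213,-0.0158,0],"turn":0}
    - {"xyz":[0.0213,-0.0158,0],"turn":0}

```text
time_s: 0.98
eef_pos: [0.2897, -0.3094, 0.2266]
eef_rot: [-0.0, 0.994, 0.112, -0.0]
force: [-0.2, -0.4, -0.4]
width: 0.322
gripper_force: 0.0
```

Call:
send_rows:
  plan:
    - {"xyz":[0.0213,-0.0158,0],"turn":0}
    - {"xyz":[0.0213,-0.0158,0],"turn":0}
    - {"xyz":[0.0213,-0.0158,0],"turn":0}
    - {"xyz":[0.0213,-0.0158,0],"turn":0}
    - {"xyz":[0.0213,-0.0158,0],"turn":0}
    - {"xyz":[0.0213,-0.0158,0],"turn":0}
    - {"xyz":[0.0213,-0.0158,0],"turn":0}
    - {"xyz":[0.0213,-0.0158,0],"turn":0}
    - {"xyz":[0.0213,-0.0158,0],"turn":0}
    - {"xyz":[0.0213,-0.0158,0],"turn":-0.05}

```text
time_s: 1.82
eef_pos: [0.4624, -0.108, 0.2265]
eef_rot: [-0.0, 0.991, 0.136, -0.0]
force: [0.1, -0.5, 0.1]
width: 0.002
gripper_force: 0.0
```

Call:
send_rows:
  plan:
    - {"xyz":[0,0,0],"turn":0}
    - {"xyz":[0,0,0],"turn":0}

```text
time_s: 1.98
eef_pos: [0.462, -0.1084, 0.2263]
eef_rot: [-0.0, 0.99, 0.138, -0.0]
force: [-0.1, -0.4, 0.4]
width: 0.005
gripper_force: 0.0
```

```bash
cat > look.py <<'E'
from h import *
s=arm.observe();print(s['eef_pos'],s['force'],s['time_s'],s['width'])
p,d=imaging.grab_frame('wrist')
c=imaging.get_calibration('wrist');T=np.eye(4);T[:3,:3]=R.from_quat(np.roll(s['eef_rot'],-1)).as_matrix();T[:3,3]=s['eef_pos']
W=cloud(c,d,np.linalg.inv(T@c['mount']))
for n,(x,y) in dict(P1=(.585,.061),P2=(.6195,-.065),P3=(.495,-.1),P4=(.46,.025)).items():
    r=np.hypot(W[...,0]-x,W[...,1]-y);m=(r<.055)&(W[...,2]>.06)&(W[...,2]<.1)
    if m.sum()<50: print(n,'few');continue
    zt=np.median(W[m][:,2]);k=(r<.02)&(W[...,2]>zt+.008)&m
    t=W[m&(abs(W[...,2]-zt)<.004)][:,:2].astype(np.float32)
    cc,rr=cv2.minEnclosingCircle(t)
    print(n,m.sum(),zt.round(4),np.round(cc,4),round(rr,4),'knob',W[k].mean(0).round(4))
cv2.imwrite('pics/w1.png',p)
E
python3 look.py; python3 -c "
from h import *
to(.463,-.109,.080)"
```

```text
[ 0.46197102 -0.10839438  0.22630438] [-0.11401    -0.41312927  0.40078263] 1.9833 0.004847924036491787
P1 4331 0.0683 [0.5819 0.0597] 0.0423 knob [0.5811 0.0587 0.0788]
P2 4270 0.0727 [ 0.6161 -0.0652] 0.042 knob [ 0.6157 -0.0659  0.0827]
P3 6773 0.0699 [ 0.4983 -0.0983] 0.0431 knob [ 0.4988 -0.0981  0.0818]
P4 6759 0.0664 [0.4636 0.0271] 0.0433 knob [0.464  0.0262 0.0781]
to (0.463, -0.109, 0.08) tool [0.0017 0.0003 0.1464] yaw 15.73
```

Call:
send_rows:
  plan:
    - {"xyz":[0.001,0,0.029],"turn":0}
    - {"xyz":[0.001,0,0.029],"turn":0}
    - {"xyz":[0,0,0.029],"turn":0}
    - {"xyz":[0,0,0.029],"turn":0}
    - {"xyz":[0,0,0.029],"turn":0}
    - {"xyz":[0,0,0.003],"turn":0}
    - {"xyz":[0,0,0.003],"turn":0}
    - {"xyz":[0,0,0],"turn":0}

```text
time_s: 2.7
eef_pos: [0.4639, -0.1095, 0.0764]
eef_rot: [0.0, 0.991, 0.136, 0.0]
force: [0.6, -0.8, 0.4]
width: 0.005
gripper_force: 0.0
```

Call:
send_rows:
  plan:
    - {"xyz":[0,0,0.001],"turn":0}
    - {"xyz":[0,0,0.001],"turn":0}
    - {"xyz":[0,0,0.001],"turn":0}
    - {"xyz":[0,0,0],"turn":0}

```text
time_s: 3.03
eef_pos: [0.4641, -0.1088, 0.0734]
eef_rot: [0.0, 0.991, 0.136, 0.001]
force: [0.9, 0.4, -0.8]
width: 0.008
gripper_force: 0.0
```

Call:
send_rows:
  plan:
    - {"xyz":[0,0,0.001],"turn":0}
    - {"xyz":[0,0,0],"turn":0}

```text
time_s: 3.2
eef_pos: [0.4638, -0.1087, 0.0718]
eef_rot: [0.0, 0.991, 0.137, 0.0]
force: [0.3, -0.4, 0.1]
width: 0.003
gripper_force: 0.0
```

Call:
send_rows:
  plan:
    - {"xyz":[0,0,0.001],"turn":0}
    - {"xyz":[0,0,0],"turn":0}

```text
time_s: 3.37
eef_pos: [0.4636, -0.1087, 0.0706]
eef_rot: [-0.0, 0.991, 0.136, -0.0]
force: [-0.1, -0.1, -0.5]
width: 0.004
gripper_force: 0.0
```

Call:
send_rows:
  plan:
    - {"xyz":[0,0,0.001],"turn":0}
    - {"xyz":[0,0,0],"turn":0}

```text
time_s: 3.53
eef_pos: [0.4638, -0.1087, 0.07]
eef_rot: [0.0, 0.991, 0.137, 0.0]
force: [-1.5, 0.2, 4.8]
width: 0.004
gripper_force: 1.8
```

Call:
send_rows:
  plan:
    - {"xyz":[0,0,0.0005],"turn":0}
    - {"xyz":[0,0,0],"turn":0}

```text
time_s: 3.7
eef_pos: [0.4638, -0.1087, 0.0699]
eef_rot: [0.0, 0.991, 0.137, 0.0]
force: [-2.8, 1.0, 9.9]
width: 0.006
gripper_force: 4.5
```

Call:
send_rows:
  plan:
    - {"xyz":[0,0,0.0005],"turn":0}
    - {"xyz":[0,0,0],"turn":0}

```text
time_s: 3.87
eef_pos: [0.4638, -0.1087, 0.0699]
eef_rot: [0.0, 0.991, 0.137, 0.0]
force: [-3.8, 1.7, 15.2]
width: 0.002
gripper_force: 7.0
```

P3 does not give (15 N, z unchanged), so it's seated. Next is the near-left lid.

Call:
send_rows:
  plan:
    - {"xyz":[0,0,-0.015],"turn":0}
    - {"xyz":[0,0,-0.015],"turn":0}
    - {"xyz":[0.0005,-0.026,0],"turn":0}
    - {"xyz":[0.0005,-0.026,0],"turn":0}
    - {"xyz":[0.0005,-0.026,0],"turn":0}
    - {"xyz":[0.0005,-0.026,0],"turn":0}
    - {"xyz":[0.0005,-0.027,0],"turn":0}
    - {"xyz":[0,0,0.014],"turn":0}
    - {"xyz":[0,0,0.014],"turn":0}
    - {"xyz":[0,0,0],"turn":0}

```text
time_s: 4.7
eef_pos: [0.4292, 0.0188, 0.069]
eef_rot: [-0.0, 0.991, 0.137, -0.002]
force: [-0.9, -0.2, -0.1]
width: 0.008
gripper_force: 0.0
```

Call:
send_rows:
  plan:
    - {"xyz":[0,0,0.001],"turn":0}
    - {"xyz":[0,0,0],"turn":0}

```text
time_s: 4.87
eef_pos: [0.431, 0.0178, 0.07]
eef_rot: [0.0, 0.991, 0.136, 0.0]
force: [-0.0, 0.1, -0.3]
width: 0.001
gripper_force: 0.0
```

Call:
send_rows:
  plan:
    - {"xyz":[0,0,0.001],"turn":0}
    - {"xyz":[0,0,0],"turn":0}

```text
time_s: 5.03
eef_pos: [0.4311, 0.0177, 0.0691]
eef_rot: [0.0, 0.991, 0.136, 0.0]
force: [-0.2, -0.6, 0.3]
width: 0.005
gripper_force: 0.0
```

Call:
send_rows:
  plan:
    - {"xyz":[0,0,0.001],"turn":0}
    - {"xyz":[0,0,0],"turn":0}

```text
time_s: 5.2
eef_pos: [0.4308, 0.0179, 0.0678]
eef_rot: [0.0, 0.991, 0.136, 0.0]
force: [-0.4, 0.3, -0.1]
width: 0.008
gripper_force: 0.0
```

Call:
send_rows:
  plan:
    - {"xyz":[0,0,0.0005],"turn":0}
    - {"xyz":[0,0,0],"turn":0}

```text
time_s: 5.37
eef_pos: [0.4307, 0.018, 0.0672]
eef_rot: [0.0, 0.991, 0.136, 0.0]
force: [-1.1, -0.2, 0.2]
width: 0.006
gripper_force: 0.0
```

Call:
send_rows:
  plan:
    - {"xyz":[0,0,0.0008],"turn":0}
    - {"xyz":[0,0,0],"turn":0}

```text
time_s: 5.53
eef_pos: [0.4308, 0.018, 0.0664]
eef_rot: [0.0, 0.991, 0.136, 0.0]
force: [0.1, -0.3, -0.2]
width: 0.006
gripper_force: 0.0
```

Call:
send_rows:
  plan:
    - {"xyz":[0,0,0.0005],"turn":0}
    - {"xyz":[0,0,0],"turn":0}

```text
time_s: 5.7
eef_pos: [0.4308, 0.0181, 0.0663]
eef_rot: [0.0, 0.991, 0.137, 0.0]
force: [-2.1, -0.4, 5.9]
width: 0.006
gripper_force: 3.3
```

Call:
send_rows:
  plan:
    - {"xyz":[0,0,0.0005],"turn":0}
    - {"xyz":[0,0,0],"turn":0}

```text
time_s: 5.87
eef_pos: [0.4308, 0.018, 0.0663]
eef_rot: [0.0, 0.991, 0.137, 0.0]
force: [-3.1, 0.4, 12.7]
width: 0.004
gripper_force: 6.2
```

Near-left is seated too. Next is the far-left lid.

Call:
send_rows:
  plan:
    - {"xyz":[0,0,-0.02],"turn":0}
    - {"xyz":[0,0,-0.02],"turn":0}
    - {"xyz":[0.027,0,0],"turn":0}
    - {"xyz":[0.027,0,0],"turn":0}
    - {"xyz":[0.027,0,0],"turn":0}
    - {"xyz":[0.027,0,0],"turn":0}
    - {"xyz":[0.027,0,0],"turn":0}
    - {"xyz":[0.027,0,0],"turn":0}
    - {"xyz":[0.0285,0.0005,0],"turn":0}
    - {"xyz":[0,0,0],"turn":0}

```text
time_s: 6.7
eef_pos: [0.6182, 0.0701, 0.1049]
eef_rot: [0.0, 0.991, 0.137, 0.002]
force: [-0.6, -0.6, 0.6]
width: 0.007
gripper_force: 0.0
```

Call:
send_rows:
  plan:
    - {"xyz":[0,0,0.017],"turn":0}
    - {"xyz":[0,0,0.017],"turn":0}
    - {"xyz":[0,0,0],"turn":0}
    - {"xyz":[0,0,0],"turn":0}

```text
time_s: 7.03
eef_pos: [0.6133, 0.069, 0.0708]
eef_rot: [-0.0, 0.991, 0.136, -0.001]
force: [-0.8, -0.5, -0.1]
width: 0.003
gripper_force: 0.0
```

Call:
send_rows:
  plan:
    - {"xyz":[0,0,0.001],"turn":0}
    - {"xyz":[0,0,0],"turn":0}

```text
time_s: 7.2
eef_pos: [0.6139, 0.069, 0.0706]
eef_rot: [0.0, 0.991, 0.136, -0.0]
force: [-0.5, -0.3, 0.9]
width: 0.008
gripper_force: 0.0
```

Call:
send_rows:
  plan:
    - {"xyz":[0,0,0.001],"turn":0}
    - {"xyz":[0,0,0],"turn":0}

```text
time_s: 7.37
eef_pos: [0.6141, 0.0691, 0.0695]
eef_rot: [0.0, 0.991, 0.136, -0.0]
force: [-0.2, -0.6, -0.4]
width: 0.008
gripper_force: 0.0
```

Call:
send_rows:
  plan:
    - {"xyz":[0,0,0.0005],"turn":0}
    - {"xyz":[0,0,0],"turn":0}

```text
time_s: 7.53
eef_pos: [0.6142, 0.0691, 0.0689]
eef_rot: [0.0, 0.991, 0.136, -0.0]
force: [-0.7, 0.2, 0.3]
width: 0.004
gripper_force: 0.0
```

Call:
send_rows:
  plan:
    - {"xyz":[0,0,0.0008],"turn":0}
    - {"xyz":[0,0,0],"turn":0}

```text
time_s: 7.7
eef_pos: [0.6143, 0.0691, 0.0685]
eef_rot: [0.0, 0.991, 0.136, 0.0]
force: [-0.4, -0.6, 3.9]
width: 0.002
gripper_force: 1.8
```

Call:
send_rows:
  plan:
    - {"xyz":[0,0,0.0005],"turn":0}
    - {"xyz":[0,0,0],"turn":0}

```text
time_s: 7.87
eef_pos: [0.6143, 0.0691, 0.0685]
eef_rot: [0.0, 0.991, 0.137, 0.0]
force: [-1.6, 0.1, 7.2]
width: 0.006
gripper_force: 3.4
```

Call:
send_rows:
  plan:
    - {"xyz":[0,0,0.0005],"turn":0}
    - {"xyz":[0,0,0],"turn":0}

```text
time_s: 8.03
eef_pos: [0.6144, 0.0691, 0.0684]
eef_rot: [0.0, 0.991, 0.137, 0.0]
force: [-3.0, -0.4, 9.8]
width: 0.003
gripper_force: 4.9
```

Far-left is seated. Last, I'll press-test the far-right lid.

Call:
send_rows:
  plan:
    - {"xyz":[0,0,-0.015],"turn":0}
    - {"xyz":[0,0,-0.015],"turn":0}
    - {"xyz":[0,0.026,0],"turn":0}
    - {"xyz":[0,0.026,0],"turn":0}
    - {"xyz":[0,0.026,0],"turn":0}
    - {"xyz":[0,0.026,0],"turn":0}
    - {"xyz":[0,0.027,0],"turn":0}
    - {"xyz":[0,0,0.011],"turn":0}
    - {"xyz":[0,0,0.011],"turn":0}
    - {"xyz":[0,0,0],"turn":0}

```text
time_s: 8.87
eef_pos: [0.6478, -0.0563, 0.072]
eef_rot: [-0.001, 0.991, 0.136, -0.002]
force: [-0.9, 0.7, -1.2]
width: -0.0
gripper_force: 0.0
```

Call:
send_rows:
  plan:
    - {"xyz":[0,0,0],"turn":0}
    - {"xyz":[0,0,0.001],"turn":0}
    - {"xyz":[0,0,0],"turn":0}

```text
time_s: 9.12
eef_pos: [0.6497, -0.056, 0.0744]
eef_rot: [0.0, 0.991, 0.137, 0.0]
force: [1.3, -0.1, -0.2]
width: 0.004
gripper_force: 0.0
```

Call:
send_rows:
  plan:
    - {"xyz":[0,0,0.001],"turn":0}
    - {"xyz":[0,0,0],"turn":0}

```text
time_s: 9.28
eef_pos: [0.6497, -0.0565, 0.0734]
eef_rot: [0.0, 0.991, 0.137, 0.0]
force: [-0.0, 0.6, -0.6]
width: 0.004
gripper_force: 0.0
```

Call:
send_rows:
  plan:
    - {"xyz":[0,0,0.001],"turn":0}
    - {"xyz":[0,0,0],"turn":0}

```text
time_s: 9.45
eef_pos: [0.6499, -0.0569, 0.0723]
eef_rot: [0.0, 0.991, 0.137, 0.0]
force: [1.0, 0.0, 1.3]
width: 0.004
gripper_force: 0.5
```

Call:
send_rows:
  plan:
    - {"xyz":[0,0,0.0005],"turn":0}
    - {"xyz":[0,0,0],"turn":0}

```text
time_s: 9.62
eef_pos: [0.6501, -0.057, 0.072]
eef_rot: [0.0, 0.991, 0.136, 0.001]
force: [1.7, 0.6, 0.8]
width: 0.005
gripper_force: 0.8
```

Call:
send_rows:
  plan:
    - {"xyz":[0,0,0.0005],"turn":0}
    - {"xyz":[0,0,0],"turn":0}

```text
time_s: 9.78
eef_pos: [0.65, -0.057, 0.0713]
eef_rot: [0.0, 0.991, 0.136, 0.0]
force: [1.7, 0.8, 2.2]
width: 0.004
gripper_force: 1.2
```

Call:
send_rows:
  plan:
    - {"xyz":[0,0,0.001],"turn":0}
    - {"xyz":[0,0,0.001],"turn":0}
    - {"xyz":[0,0,0],"turn":0}

```text
time_s: 10.03
eef_pos: [0.6506, -0.057, 0.0697]
eef_rot: [0.0, 0.991, 0.136, 0.001]
force: [3.9, 1.3, 4.3]
width: 0.003
gripper_force: 2.7
```

Call:
send_rows:
  plan:
    - {"xyz":[0,0,-0.008],"turn":0}
    - {"xyz":[0,0,-0.02],"turn":0}
    - {"xyz":[0,0,-0.02],"turn":0}
    - {"xyz":[-0.033,0,-0.02],"turn":0}
    - {"xyz":[-0.033,0,-0.02],"turn":0}
    - {"xyz":[-0.033,0,0],"turn":0}
    - {"xyz":[0,0,0],"turn":0}
    - {"xyz":[0,0,0],"turn":0}

```text
time_s: 10.7
eef_pos: [0.5523, -0.0842, 0.1574]
eef_rot: [-0.0, 0.991, 0.136, -0.001]
force: [1.6, -1.0, -0.5]
width: 0.006
gripper_force: 0.0
```

```bash
sed -i 's#pics/w1#pics/w2#' look.py; python3 look.py;python3 -c "
from h import *
to(.618,-.0655,.1)"
```

```text
[ 0.55226736 -0.08415454  0.15737504] [ 1.5792941  -1.04728371 -0.49928085] 10.7 0.0058498802925339545
P1 12507 0.0684 [0.589  0.0619] 0.0434 knob [0.5891 0.0609 0.0801]
P2 12362 0.0736 [ 0.6213 -0.0639] 0.043 knob [ 0.6205 -0.0644  0.0847]
P3 2185 0.0697 [ 0.511  -0.0947] 0.0409 knob [nan nan nan]
P4 6189 0.0664 [0.4646 0.0274] 0.0431 knob [0.4649 0.0263 0.078 ]
to (0.618, -0.0655, 0.1) tool [ 0.067  -0.0005  0.0572] yaw 15.64look.py:12: RuntimeWarning: Mean of empty slice.
  print(n,m.sum(),zt.round(4),np.round(cc,4),round(rr,4),'knob',W[k].mean(0).round(4))
  ret = um.true_divide(
```

View pics/w2.png

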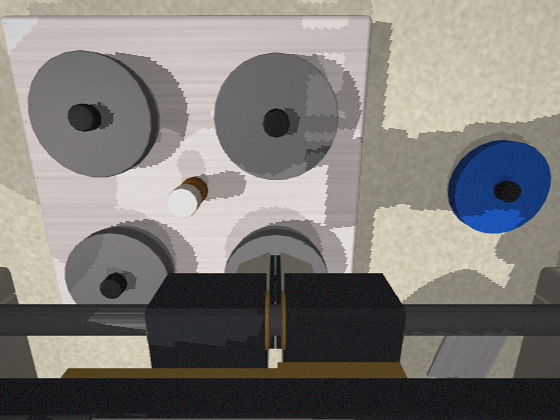

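The view shows the far-right lid at (276,115) lying level again with its knob at (276,123). The far-left lid is at (93,113) and the blue decoy at (500,187). The far-right lid gave 3 mm at under 4.5 N, so it is the loose one. I'll centre over its knob.

Call:
send_rows:
  plan:
    - {"xyz":[0.025,0,0],"turn":0}
    - {"xyz":[0.025,0,0],"turn":0}
    - {"xyz":[0.0205,-0.0005,0.01],"turn":0}
    - {"xyz":[0,0,0.02],"turn":0}
    - {"xyz":[0,0,0.02],"turn":0}
    - {"xyz":[0,0,0.008],"turn":0}
    - {"xyz":[0,0,0],"turn":0}
    - {"xyz":[0,0,0],"turn":0}
    - {"xyz":[0,0,0],"turn":0}

```text
time_s: 11.5
eef_pos: [0.6229, -0.0644, 0.1002]
eef_rot: [0.0, 0.991, 0.136, 0.001]
force: [0.9, 0.1, -0.5]
width: 0.005
gripper_force: 0.0
```

```bash
python3 - <<'E'
from h import *
s=arm.observe();print(s['eef_pos'],s['force'])
for n in('top','scene'):
    p,d=imaging.grab_frame(n);c=imaging.get_calibration(n);W=cloud(c,d,c['extrinsics'])
    r=np.hypot(W[...,0]-.62,W[...,1]+.0645);m=(r<.05)&(r>.014)&(abs(W[...,2]-.073)<.006);q=W[m]
    A=np.c_[q[:,:2]-[.62,-.0645],np.ones(len(q))];print(n,len(q),np.linalg.lstsq(A,q[:,2],rcond=None)[0].round(4),cv2.minEnclosingCircle(q[:,:2].astype(np.float32)))
    if n=='scene':
        v,u=np.argwhere(r<.02).mean(0).astype(int);cv2.imwrite('pics/s2.png',cv2.resize(p[v-70:v+50,u-80:u+80],None,fx=5,fy=5,interpolation=cv2.INTER_CUBIC))
to(.62,-.0645,.0855)
E
```

```text
[ 0.62292621 -0.0644033   0.10017725] [ 0.91262806  0.14100032 -0.47073596]
top 0 [0. 0. 0.] ((0.0, 0.0), 0.0)
scene 640 [0.0728 0.039  0.0718] ((0.6255990266799927, -0.06425075978040695), 0.04367174953222275)
to (0.62, -0.0645, 0.0855) tool [-0.0028 -0.0008  0.015 ] yaw 15.68
```

View pics/s2.png

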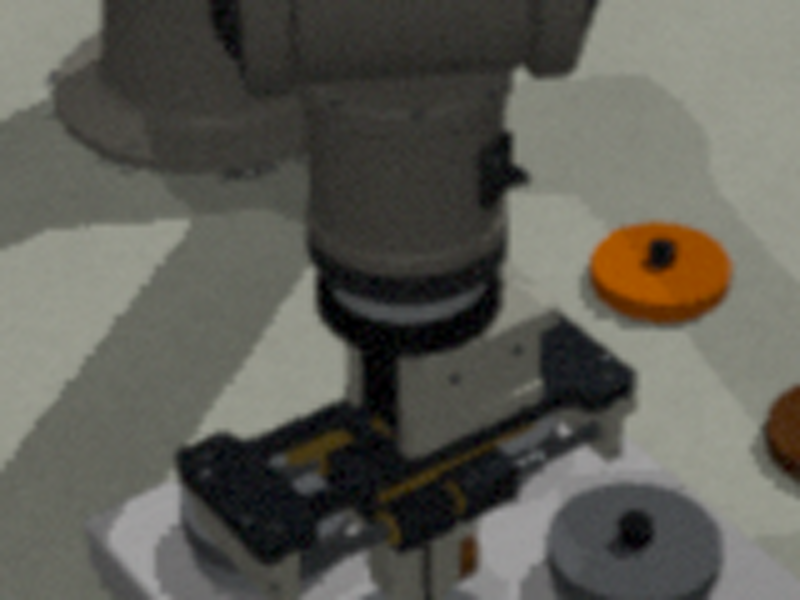

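The gripper stands over the far-right lid, hiding it in the scene view; nothing else has moved. I'll shift 2 mm and press down.

Call:
send_rows:
  plan:
    - {"xyz":[-0.002,-0.0005,0.006],"turn":0}
    - {"xyz":[0,0,0.005],"turn":0}
    - {"xyz":[0,0,0.001],"turn":0}
    - {"xyz":[0,0,0],"turn":0}
    - {"xyz":[0,0,0],"turn":0}

```text
time_s: 12.02
eef_pos: [0.6199, -0.0643, 0.087]
eef_rot: [-0.0, 0.991, 0.136, -0.0]
force: [0.3, -1.0, 1.4]
width: 0.006
gripper_force: 0.0
```

Call:
send_rows:
  plan:
    - {"xyz":[0,0,0.001],"turn":0}
    - {"xyz":[0,0,0.001],"turn":0}
    - {"xyz":[0,0,0],"turn":0}

```text
time_s: 12.27
eef_pos: [0.6206, -0.0643, 0.0855]
eef_rot: [0.0, 0.991, 0.136, 0.001]
force: [-0.1, 0.9, 2.3]
width: 0.003
gripper_force: 0.9
```

Call:
send_rows:
  plan:
    - {"xyz":[0,0,0.001],"turn":0}
    - {"xyz":[0,0,0],"turn":0}

```text
time_s: 12.43
eef_pos: [0.6209, -0.0644, 0.0848]
eef_rot: [0.0, 0.991, 0.136, 0.001]
force: [1.4, 0.8, 4.6]
width: 0.003
gripper_force: 2.3
```

Call:
send_rows:
  plan:
    - {"xyz":[0,0,0.001],"turn":0}
    - {"xyz":[0,0,0],"turn":0}

```text
time_s: 12.6
eef_pos: [0.621, -0.0643, 0.0839]
eef_rot: [0.0, 0.991, 0.136, 0.001]
force: [2.5, 0.2, 5.7]
width: 0.008
gripper_force: 2.6
```

Call:
send_rows:
  plan:
    - {"xyz":[0,0,0.001],"turn":0}
    - {"xyz":[0,0,0],"turn":0}

```text
time_s: 12.77
eef_pos: [0.6213, -0.0643, 0.083]
eef_rot: [0.0, 0.991, 0.136, 0.002]
force: [1.6, -0.1, 5.6]
width: 0.0
gripper_force: 2.9
```

Call:
send_rows:
  plan:
    - {"xyz":[0,0,0.001],"turn":0}
    - {"xyz":[0,0,0.001],"turn":0}
    - {"xyz":[0,0,0],"turn":0}

```text
time_s: 13.02
eef_pos: [0.6216, -0.0642, 0.0813]
eef_rot: [0.0, 0.991, 0.136, 0.002]
force: [3.5, 0.5, 6.5]
width: 0.003
gripper_force: 3.3
```

Call:
send_rows:
  plan:
    - {"xyz":[0,0,0.001],"turn":0}
    - {"xyz":[0,0,0],"turn":0}

```text
time_s: 13.18
eef_pos: [0.622, -0.0641, 0.0806]
eef_rot: [0.001, 0.991, 0.136, 0.003]
force: [3.5, 2.1, 6.7]
width: 0.003
gripper_force: 3.7
```

Call:
send_rows:
  plan:
    - {"xyz":[0,0,0.001],"turn":0}
    - {"xyz":[0,0,0],"turn":0}

```text
time_s: 13.35
eef_pos: [0.6223, -0.064, 0.0799]
eef_rot: [0.001, 0.991, 0.136, 0.003]
force: [4.9, 3.3, 8.4]
width: 0.006
gripper_force: 4.2
```

Call:
send_rows:
  plan:
    - {"xyz":[0,0,0.0005],"turn":0}
    - {"xyz":[0,0,0],"turn":0}

```text
time_s: 13.52
eef_pos: [0.6225, -0.064, 0.0796]
eef_rot: [0.001, 0.991, 0.136, 0.003]
force: [4.2, 3.8, 8.8]
width: 0.007
gripper_force: 4.5
```

Call:
send_rows:
  plan:
    - {"xyz":[0,0,0.0005],"turn":0}
    - {"xyz":[0,0,0],"turn":0}

```text
time_s: 13.68
eef_pos: [0.6226, -0.0639, 0.0793]
eef_rot: [0.001, 0.991, 0.136, 0.003]
force: [4.3, 2.6, 10.3]
width: 0.003
gripper_force: 4.9
```

Sideways force is building up, so I'll check whether the lid is level.

```bash
cat > tilt.py <<'E'
from h import *
s=arm.observe();print(s['eef_pos'],s['force'],s['moment'])
p,d=imaging.grab_frame('wrist');c=imaging.get_calibration('wrist');T=np.eye(4);T[:3,:3]=R.from_quat(np.roll(s['eef_rot'],-1)).as_matrix();T[:3,3]=s['eef_pos']
Wt=cloud(c,d,np.linalg.inv(c['mount']))  # tool frame
M=T[:3,:3];W=Wt@M.T+T[:3,3]
hsv=cv2.cvtColor(p,cv2.COLOR_BGR2HSV);C0=(.6215,-.0645)
r=np.hypot(W[...,0]-C0[0],W[...,1]-C0[1]);m=(r<.046)&(r>.013)&(W[...,2]>.056)&(W[...,2]<.084)&(Wt[...,0]>.012)
m=cv2.erode(m.astype(np.uint8),np.ones((5,5)))>0
q=W[m];f=np.ones(len(q),bool)
for _ in range(6):
    A=np.c_[q[:,:2]-C0,np.ones(len(q))];k=np.linalg.lstsq(A[f],q[f,2],rcond=None)[0];f=abs(A@k-q[:,2])<.0015
print('lid slope x,y,z0',k.round(4),f.sum(),len(q))
for n,(x,y) in dict(P1=(.587,.061)).items():
    r=np.hypot(W[...,0]-x,W[...,1]-y);q=W[(r<.036)&(r>.014)&(abs(W[...,2]-.068)<.006)]
    if len(q)>100: print(n,len(q),np.linalg.lstsq(np.c_[q[:,:2]-[x,y],np.ones(len(q))],q[:,2],rcond=None)[0].round(4))
cv2.imwrite('pics/w3.png',p)
E
python3 tilt.py
```

```text
[ 0.6225694  -0.06393922  0.07927515] [ 4.30495937  2.63293129 10.29000465] [ 0.59962952 -0.73416444 -0.00276184]
lid slope x,y,z0 [0.007  0.0071 0.0673] 5025 5215
P1 6679 [ 0.0003 -0.0007  0.0684]
```

View pics/w3.png

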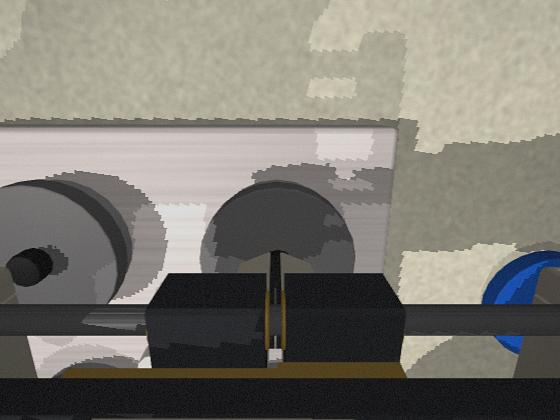

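The lid is 6 mm lower (0.0673) and level to 0.4°. I'll add some force to seat it fully.

Call:
send_rows:
  plan:
    - {"xyz":[0,0,0.0005],"turn":0}
    - {"xyz":[0,0,0.0005],"turn":0}
    - {"xyz":[0,0,0],"turn":0}

```text
time_s: 13.98
eef_pos: [0.6228, -0.0638, 0.0788]
eef_rot: [0.001, 0.991, 0.136, 0.004]
force: [3.7, 4.4, 11.0]
width: 0.007
gripper_force: 6.1
```

Call:
send_rows:
  plan:
    - {"xyz":[0,0,0.0005],"turn":0}
    - {"xyz":[0,0,0.0005],"turn":0}
    - {"xyz":[0,0,0],"turn":0}
    - {"xyz":[0,0,0],"turn":0}

```text
time_s: 14.32
eef_pos: [0.6228, -0.0639, 0.0787]
eef_rot: [0.001, 0.991, 0.137, 0.004]
force: [1.7, 4.4, 18.4]
width: 0.006
gripper_force: 9.0
```

```bash
python3 tilt.py
```

```text
[ 0.62284294 -0.0638504   0.07872831] [ 1.68160699  4.37485471 18.44879685] [ 0.75040698 -0.26974149 -0.04981053]
lid slope x,y,z0 [-0.0029 -0.001   0.0668] 4847 4964
P1 6602 [ 0.0005 -0.0003  0.0684]
```

Bottomed: the force rises with no further travel, and the slope is 0.003 rad. I'll let it settle, then hand in.

Call:
send_rows:
  plan:
    - {"xyz":[0,0,0.0005],"turn":0}
    - {"xyz":[0,0,0],"turn":0}
    - {"xyz":[0,0,0],"turn":0}
    - {"xyz":[0,0,0],"turn":0}
    - {"xyz":[0,0,0],"turn":0}
    - {"xyz":[0,0,0],"turn":0}

```text
time_s: 14.87
eef_pos: [0.6229, -0.0638, 0.0787]
eef_rot: [0.001, 0.991, 0.137, 0.004]
force: [2.0, 4.3, 21.0]
width: 0.007
gripper_force: 10.4
```

```bash
python3 tilt.py && python3 -c "
from rig import hand_in
print(hand_in())"
```

```text
[ 0.62287922 -0.06383907  0.07871212] [ 1.99384562  4.31973242 20.99773082] [ 0.78947077 -0.0908073   0.02409733]
lid slope x,y,z0 [-0.0028 -0.0012  0.0668] 5150 5300
P1 6568 [-0.0004 -0.0009  0.0684]
the job is handed in; nothing more can be done
None
```

The loose lid was the far-right one, at about (0.62, -0.065) m; the other three did not give when pressed. I handed in at about 15 s with the fingertips still pressing its knob at about 21 N, and the lid measured fully down and level to about 0.003 rad.

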